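# Close up the sander's drive box

## Task

The drive belt has just been changed: turn the handwheel clockwise by its crank knob, past the red mark and then one full turn further, and leave the knob back at the red mark. Then turn the panel's red quarter-turn fastener until its white slot line is in line with the black stripes, press the yellow panel fully home against the frame with the gripper and finish while still holding it down there, without letting go. Leave the other things on the table and on the box where they are.

Things in the scene. Friction and masses are not known exactly. Their poses are not given: they have to be found in the camera images.
- housing: Green drive box of a bench sander, fixed: 200 mm (its x) x 340 mm (its y) x 80 mm high. Origin: centre of its underside, on the table; z up; at yaw 0 its x points away from the robot. On its top, at its x = 0: handwheel at its y = -85 mm, yellow access panel at its y = +85 mm. A red mark is painted on its top beside the wheel, in its -x direction from the hub.
- wheel (a joint): Angle of the handwheel (rad), axis vertical. 0: crank knob at the red mark (towards the box's -x from the hub). Grows as it turns CLOCKWISE seen from above and counts on past a full turn (6.283: at the mark again). Starts between -1.2 and -0.3, knob short of the mark. Friction about 0.06 N m; stays where it is left; stops at -2 and 9.
- wheel_hub (a point): Centre of the aluminium handwheel's hub, on its axis, on top of the hub, 112 mm above the table. The disc is 132 mm across, its upper face 104 mm above the table.
- crank_mid (a point): Middle (half-way up) of the wheel's upright orange crank knob: 21 mm in diameter, 42 mm high, 50 mm from the wheel's axis, from 107 to 149 mm above the table. It spins freely on its own pin, so a grip need not turn with the wheel.
- panel: Yellow square access panel, 150 x 150 x 5 mm, level, axes as the box's. Origin: centre of its upper face, 95 mm above the table at rest (springs hold it 10 mm proud), 85 mm when pressed home. It only moves up and down; springs resist with about 2 N at first, 8 N when home, and lift it when let go. It stops after 2 mm unless the fastener is lined up. May be pressed anywhere, also on the fastener.
- fastener (a joint): Angle of the quarter-turn fastener (rad). 0: its wing and white slot line are in line with the two black stripes on the panel (along the box's x), so that the bar under it can enter the frame's slot. Grows ANTICLOCKWISE seen from above; starts between 0.8 and 1.45, so turn it clockwise. Stops at -0.5 and 1.75, not at 0; friction about 0.05 N m, stays where it is left.
- fastener_top (a point): Centre of the top of the fastener's red upright wing, in the middle of the panel; x along the wing. The wing is 42 mm long, 11 mm thick and reaches from 3 to 30 mm above the panel's face, on a flat steel disc 40 mm across and 3 mm thick. It moves up and down with the panel.
- tin: Bystander, loose: low round steel screw tin, 36 mm across, 22 mm high, standing on the back edge of the drive box's top. Origin: centre of its underside.
- tape: Bystander, loose: yellow tape measure, 62 x 34 x 60 mm. Origin: centre of its underside.
- jar: Bystander, loose: glass jar with white lid, 70 mm across, 100 mm high. Origin: centre of its underside.
- driver: Bystander, loose: screwdriver lying on the table. Origin: middle of its 200 mm length, at table level.
- sandblock: Bystander, loose: cork sanding block, 110 x 60 x 38 mm. Origin: centre of its underside.
- offcut: Bystander, loose: pale wood offcut, 150 x 30 x 20 mm. Origin: centre of its underside.
- spareknob: Bystander, loose: spare black machine knob on a steel stem, 56 mm across, 52 mm high. Origin: centre of its underside.

How it is judged:
By the outcome, as a careful person would: the job done as asked, in the order asked, and still so for the second after the job is handed in, while the arm keeps its last pose, push and grip.
It also fails if it takes over 59 s, if anything falls off the work surface, if the arm or the gripper's body presses on something with over 40 N, if the wrist force passes 120 N, or if a joint passes its speed limit or range.

## Robot

A 6-joint arm with a two-finger parallel gripper is mounted at the origin on the work surface. World frame = base frame: x ahead of the robot, y to its left, z up, the work surface at z = 0. Lengths are in m, angles in degrees, forces in N, time in s.
With the tool pointing down it reaches from about 0.25 to 0.725 m from the base axis. Payload 9.7 kg.
Tool frame: the origin (TCP) lies midway between the tips of the shut fingers; the grasp point (between the pads) lies 19 mm behind it (bot.pinch_z is the distance from the TCP to the grasp point, in m); z points along the fingers, y is the line along which they close (so a half turn about z gives the same grasp; the last joint's range is limited). The gripper opens to 85 mm and grips with 20 to 120 N. Pads are 22 mm wide; open, the fingers measure 114 mm over their backs; the gripper's body (76 mm by 85 mm) begins 54 mm behind the grasp point. The pads swing forward as they close: fully open they stand 13 mm farther back than shut.
Start: joints at [-65.374, 4.979, 10.078, 95.1, 0, 90], TCP at [0.229, -0.5, 0.231] pointing down, gripper open.
Joint ranges: [-179.16, 179.16], [-48.56, 103.87], [-65.8, 70.77], [-126.05, 130.52], [-82.76, 87.17], [-180, 180]. Speed limits (degrees/s): [127.2, 127.2, 147.25, 180, 180, 180].

## Interface

Orientations are given as [roll, pitch, yaw] about the fixed x, y, z axes, in that order (R = Rz(yaw) Ry(pitch) Rx(roll)).
In Python, from workcell import sensors, camera, camera_params, ticket, bot gives the robot as it stands.
- The arm moves only by the shell command python3 -m jog 'ROWS' [FORCE]. ROWS is JSON, a list that holds one entry, the list of rows, each a list of 5 numbers: the shift along the world's x, y, z in units of 50 mm (1.0 is 50 mm), then the turn about the world's z in units of 5 degrees (1.0 is 5 degrees), then the opening, from 0 (shut) to 1 (fully open). In form: [[[tx, ty, tz, yaw, grip], ...]]. A call has 1 to 8 rows; each row shifts and turns the commanded pose from where the row before left it; what a row does not reach is not made up. A row lasts 1/10 s, in which the tool goes at most 50 mm and 8.59 degrees, less where a joint would pass 70% of its speed; a pose out of reach is approached as far as the arm can. A call is refused whole if a number of a shift passes 1 or a number of a turn 1, either way. A call with a gripper value outside its range is refused whole. The fingers move at their own pace and stop on an object; FORCE is the grip in N (left out, the last holds). Time passes only in rows, so rows that do not move let the fingers close. It gives the time, the measured TCP pose, the force, the opening and the grip force at its end, in the units of the state.
- sensors.get_obs(): the state, without advancing time (a new reading comes with each control period).
- camera(name): name is "scene" or "side" or "wrist"; returns the picture (384x512x3 uint8, blue, green, red); there is no depth.
- camera_params(name): a dict with "fx", "fy", "cx", "cy" (pixels), "T" (4x4, takes a point from camera to world coordinates); the wrist camera has in their place "tool_from_camera" (4x4, takes a point from camera to tool coordinates, whose origin is the TCP and whose axes are the flange's). Camera axes: x right, y down, z forward; pixel columns grow to the right and rows downward; lengths in m; the calibration is good to about 2 mm. A picture is of the moment at which its call begins: read the wrist's pose just before it. camera_params takes no time and is no camera call.
- ticket.job_done(): hands the job in; it is judged then, once.
The state is a dict: "time": time; "q": joint angles; "qd": joint speeds; "joint_efforts": joint torques, N m; "ee_pos": TCP position; "tcp_rot": TCP orientation; "wrist_force": force on the tool from outside, world axes, zero at the start; "torque": the same for the moment, N m; "opening": finger opening in m; "grasp_force": force on a finger pad.
Only numpy, scipy, OpenCV 4.12 (cv2) and the standard library are available. Lean on these libraries where they do the work, as an engineer would, in place of code of your own. Each camera call takes 0.05 s, during which the arm holds its last target. There are 200 camera calls.

## Working session

There is one attempt and no reset: what is moved stays moved. The work goes in short steps, Python scripts to look and compute and a shell command to move; the robot and the scene stay as the last step left them, time stands still between calls to the robot, and variables do not carry over. Pictures are saved under pics/ and viewed, at most 10 in all, crops included, and the job is handed in when it is done.

```bash
mkdir -p pics; ls
python3 - <<'E'
from workcell import sensors,camera,camera_params,bot
import cv2,numpy as np
print(sensors.get_obs()); print(bot.pinch_z)
a=camera("scene");b=camera("side")
cv2.imwrite("pics/scene.png",a);cv2.imwrite("pics/side.png",b)
for n in("scene","side","wrist"):print(camera_params(n))
E
```

```text
pics
{'time': 0.0, 'q': array([-6.53758606e+01,  5.01056379e+00,  1.00346740e+01,  9.50994730e+01,
       -6.32570941e-04,  9.00013167e+01]), 'qd': array([ 0.0238523 , -0.00405646,  0.02205417,  0.01396218,  0.08619401,
       -0.08420644]), 'joint_efforts': array([ 2.22217066e-03, -5.20387745e+01,  4.64806902e+01,  1.63781794e-02,
        1.90943103e-05, -1.01377458e-05]), 'ee_pos': array([ 0.2290672 , -0.49977731,  0.23059018]), 'tcp_rot': array([-1.79924637e+02,  6.34302283e-04,  2.46228235e+01]), 'wrist_force': array([0.21983558, 0.16434324, 1.24990021]), 'torque': array([ 0.01993021,  0.01339955, -0.00639719]), 'grasp_force': 0.0, 'opening': 0.085497650417141}
0.0187
{'fx': 388.6591860037556, 'fy': 388.6591860037556, 'cx': 255.75828407360868, 'cy': 186.01680338184298, 'T': array([[-0.34461895,  0.53873744, -0.76876508,  1.35009395],
       [ 0.93864588,  0.18599485, -0.29043043,  0.27744168],
       [-0.0134794 , -0.821686  , -0.56978103,  0.7130669 ],
       [ 0.        ,  0.        ,  0.        ,  1.        ]])}
{'fx': 398.5967216601903, 'fy': 398.5967216601903, 'cx': 254.45105882262982, 'cy': 198.47562497644023, 'T': array([[-0.9969606 , -0.04857219,  0.06091227,  0.50717627],
       [-0.07700164,  0.73321436, -0.67562375,  0.71237547],
       [-0.01184523, -0.6782606 , -0.73472597,  0.87332999],
       [ 0.        ,  0.        ,  0.        ,  1.        ]])}
{'fx': 265.7350661512156, 'fy': 265.7350661512156, 'cx': 253.5168966187109, 'cy': 190.94674165335488, 'tool_from_camera': array([[ 2.55973608e-04, -9.47862535e-01, -3.18679383e-01,
         8.13260935e-02],
       [ 9.99999818e-01,  4.16732420e-04, -4.36273866e-04,
         4.75975525e-04],
       [ 5.46331683e-04, -3.18679214e-01,  9.47862469e-01,
        -1.42010921e-01],
       [ 0.00000000e+00,  0.00000000e+00,  0.00000000e+00,
         1.00000000e+00]])}
```

View pics/scene.png

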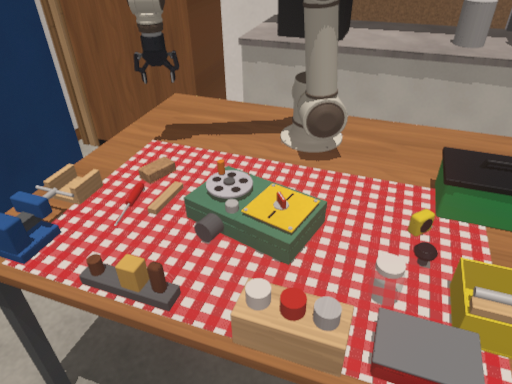

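View pics/side.png

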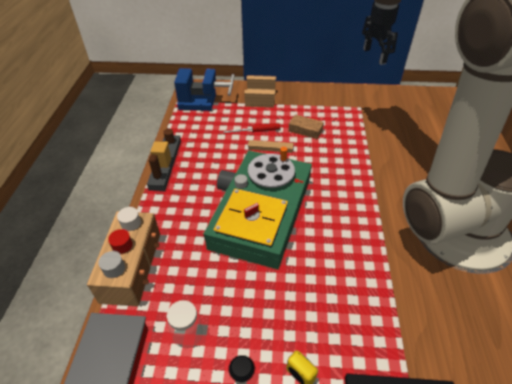

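The scene view shows the wheel hub near (229,184), the orange knob near (221,166) and the panel around (282,207). In the side view they are at about (271,171), (285,155) and (249,217). Next I measure them.

```bash
cat > h.py <<'E'
from workcell import sensors,camera,camera_params
import cv2,numpy as np
from scipy.spatial.transform import Rotation as R
def cam(name):
    o=sensors.get_obs(); p=camera_params(name)
    if name=="wrist":
        T=np.eye(4);T[:3,:3]=R.from_euler('xyz',o['tcp_rot'],degrees=True).as_matrix();T[:3,3]=o['ee_pos']
        p['T']=T@p['tool_from_camera']
    return camera(name),p
def ray(p,u,v,z):
    d=p['T'][:3,:3]@[(u-p['cx'])/p['fx'],(v-p['cy'])/p['fy'],1];c=p['T'][:3,3]
    return c+d*(z-c[2])/d[2]
def blobs(im,lo,hi,amin=15):
    hsv=cv2.cvtColor(im,cv2.COLOR_BGR2HSV);m=cv2.inRange(hsv,lo,hi)
    cs,_=cv2.findContours(m,cv2.RETR_EXTERNAL,cv2.CHAIN_APPROX_NONE)
    return sorted([c for c in cs if cv2.contourArea(c)>=amin],key=cv2.contourArea,reverse=True)
def panel(im,p,near,z=.095):
    for c in blobs(im,(22,150,120),(34,255,255),100):
        (x,y),_=cv2.minEnclosingCircle(c)
        if np.hypot(x-near[0],y-near[1])<60:
            P=np.array([ray(p,*q[0],z)[:2] for q in c],np.float32)
            return cv2.minAreaRect(P)
E
python3 - <<'E'
from h import *
for n,near,kn in(("scene",(282,207),(221,166)),("side",(249,217),(285,155))):
    im,p=cam(n)
    print(n,"panel",panel(im,p,near))
    for c in blobs(im,(5,170,120),(17,255,255),8):
        (x,y),r=cv2.minEnclosingCircle(c)
        if np.hypot(x-kn[0],y-kn[1])<15: print("knob",x,y,cv2.contourArea(c),ray(p,x,y,.128))
h=[(229,181),(271,171)]
for n,q in zip(("scene","side"),h): print(ray(camera_params(n),*q,.112))
E
```

```text
scene panel ((0.5787707567214966, 0.05413609370589256), (0.15053394436836243, 0.15313920378684998), 75.75211334228516)
knob 221.3488311767578 166.44186401367188 70.0 [ 0.50069962 -0.14748384  0.128     ]
side panel ((0.5753523707389832, 0.05393518880009651), (0.1540091186761856, 0.15226386487483978), 75.6209487915039)
knob 282.5 152.0 35.5 [ 0.50311212 -0.15790906  0.128     ]
[ 0.54041961 -0.10743166  0.112     ]
[ 0.5324652  -0.09418014  0.112     ]
```

Both views agree: panel centre is about (0.577, 0.054), the box yaw about -14.3°, the hub by geometry about (0.535, -0.111) and the wheel angle about -1.1. I'll go above the knob.

```bash
python3 -m jog '[[[0.6,0.77,0,0,1],[0.6,0.77,0,0,1],[0.6,0.77,0,0,1],[0.6,0.77,0,0,1],[0.6,0.77,0,0,1],[0.6,0.77,0,0,1],[0.6,0.77,0,0,1],[0.6,0.77,0.2,0,1]]]' && python3 -m jog '[[[0.6,0.7,0.2,0,1],[0,0,0,0,1],[0,0,0,0,1]]]'
python3 - <<'E'
from h import *
im,p=cam("wrist");cv2.imwrite("pics/w1.png",im)
print(sensors.get_obs()['q'])
for c in blobs(im,(5,170,120),(17,255,255),30):
    print(cv2.boundingRect(c))
E
```

```text
time: 1.0
ee_pos: [0.4696, -0.19, 0.2404]
tcp_rot: [-179.9, 0.1, 24.6]
wrist_force: [1.2, -0.8, -0.7]
opening: 0.0855
grasp_force: 0.0
time: 1.3
ee_pos: [0.4996, -0.1561, 0.251]
tcp_rot: [-180.0, 0.0, 24.8]
wrist_force: [0.6, 0.1, 0.3]
opening: 0.0852
grasp_force: 0.0
[-1.74545230e+01  1.79189665e+00  8.93235723e+00  9.71854430e+01
 -1.54508089e-02  1.37875215e+02]
(239, 177, 20, 18)
(74, 0, 28, 44)
```

View pics/w1.png

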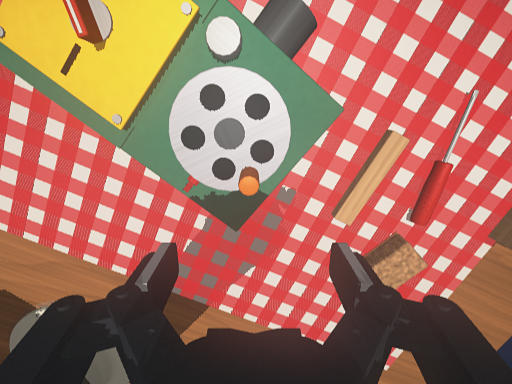

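The wrist picture shows the knob top at (249,185), the hub at (229,133), the red mark at (191,184), and the red wing at the upper left, around (85,20).

Run:
```python
from h import *
im,p=cam("wrist")
k=ray(p,249,186,.149);h=ray(p,229.5,133,.112);m=ray(p,191,184,.08)
print(k,h,m,np.linalg.norm((k-h)[:2]),sensors.get_obs()['ee_pos'])
a=lambda v:np.degrees(np.arctan2(v[1],v[0]))
print(a(k-h),a(m-h))
# disc circle at z .104
g=cv2.inRange(cv2.cvtColor(im,cv2.COLOR_BGR2HSV),(0,0,150),(180,40,255))
cs,_=cv2.findContours(g,cv2.RETR_EXTERNAL,cv2.CHAIN_APPROX_NONE)
c=[c for c in cs if cv2.pointPolygonTest(c,(229,105),False)>0]
P=np.array([ray(p,*q[0],.104)[:2] for q in c[0]],np.float32);print(cv2.minEnclosingCircle(P))
for c in blobs(im,(22,150,120),(34,255,255),5000):
    e=cv2.approxPolyDP(c,6,True)
    for q in e: print("corner",q[0],ray(p,*q[0],.095)[:2])
```

```text
[ 0.50117742 -0.15154131  0.149     ] [ 0.53438613 -0.11356228  0.112     ] [ 0.45329609 -0.09351397  0.08      ] 0.050450217773045175 [ 0.49865023 -0.15750261  0.25091474]
-131.1663208208411 166.11294610810955
((0.5340952277183533, -0.11198566108942032), 0.06568217277526855)
corner [ 0 41] [0.51949688 0.1296353 ]
corner [119 128] [ 0.48641084 -0.00082774]
corner [196   5] [ 0.62953267 -0.0366831 ]
corner [186   0] [ 0.62936873 -0.02658462]
corner [191  10] [ 0.62367314 -0.03376807]
corner [184  14] [ 0.61773155 -0.02877976]
corner [182   0] [ 0.62777839 -0.02312213]
corner [102   0] [0.59596411 0.04614399]
corner [112  30] [0.57540709 0.03089749]
corner [96 51] [0.55057299 0.04065069]
corner [75 36] [0.5550296  0.06279679]
corner [60  0] [0.57925592 0.08252109]
corner [1 0] [0.55577828 0.13363666]
```

```bash
python3 -m jog '[[[0.05,0.14,-0.4,0,0.6],[0,0,-0.6,0,0.6],[0,0,-0.6,0,0.6],[0,0,-0.6,0,0.6],[0,0,-0.52,0,0.6],[0,0,0,0,0.6]]]' 40 && python3 -m jog '[[[0,0,0,0,0],[0,0,0,0,0],[0,0,0,0,0],[0,0,0,0,0],[0,0,0,0,0],[0,0,0,0,0]]]' 40
```

```text
time: 2.0
ee_pos: [0.499, -0.1507, 0.1117]
tcp_rot: [-179.8, 0.3, 24.5]
wrist_force: [-0.6, -0.5, -0.3]
opening: 0.0509
grasp_force: 0.0
time: 2.6
ee_pos: [0.5023, -0.1506, 0.1173]
tcp_rot: [179.9, -0.1, 24.6]
wrist_force: [-1.8, -2.2, 6.6]
opening: 0.0201
grasp_force: 39.6
```

Run:
```python
import numpy as np
c=np.array([.5342,-.1125]);a=np.radians(np.linspace(229.2,165.9-360,29))
P=c+.05*np.c_[np.cos(a),np.sin(a)]
s=np.array([.5017,-.1506]);done=np.zeros(2);out=[]
for q in P[1:]:
    d=np.round((q-s)/.05-done,2);done+=d;out.append(d)
for i in range(0,28,7):print([[float(x),float(y)] for x,y in out[i:i+7]], P[min(i+7,28)])
```

```text
[[-0.18, 0.2], [-0.12, 0.24], [-0.05, 0.25], [0.02, 0.27], [0.08, 0.25], [0.15, 0.21], [0.2, 0.18]] [ 0.50669418 -0.0707456 ]
[[0.24, 0.11], [0.26, 0.05], [0.26, -0.02], [0.25, -0.09], [0.21, -0.15], [0.17, -0.2], [0.11, -0.24]] [ 0.58187271 -0.0974231 ]
[[0.05, -0.26], [-0.02, -0.26], [-0.1, -0.24], [-0.15, -0.22], [-0.2, -0.17], [-0.24, -0.11], [-0.26, -0.04]] [ 0.53570512 -0.16247734]
[[-0.26, 0.03], [-0.25, 0.09], [-0.21, 0.16], [-0.16, 0.2], [-0.11, 0.24], [-0.04, 0.26], [0.03, 0.27]] [ 0.4857064  -0.10031925]
```

```bash
python3 -m jog '[[[-0.18,0.2,0,0,0],[-0.12,0.24,0,0,0],[-0.05,0.25,0,0,0],[0.02,0.27,0,0,0],[0.08,0.25,0,0,0],[0.15,0.21,0,0,0],[0.2,0.18,0,0,0],[0,0,0,0,0]]]'
```

```text
time: 3.4
ee_pos: [0.5083, -0.0687, 0.1172]
tcp_rot: [180.0, -0.2, 24.7]
wrist_force: [-0.8, 4.1, 7.6]
opening: 0.0198
grasp_force: 40.0
```

```bash
python3 -m jog '[[[0.24,0.11,0,0,0],[0.26,0.05,0,0,0],[0.26,-0.02,0,0,0],[0.25,-0.09,0,0,0],[0.21,-0.15,0,0,0],[0.17,-0.2,0,0,0],[0.11,-0.24,0,0,0],[0,0,0,0,0]]]' && python3 -m jog '[[[0.05,-0.26,0,0,0],[-0.02,-0.26,0,0,0],[-0.1,-0.24,0,0,0],[-0.15,-0.22,0,0,0],[-0.2,-0.17,0,0,0],[-0.24,-0.11,0,0,0],[-0.26,-0.04,0,0,0],[0,0,0,0,0]]]' && python3 -m jog '[[[-0.26,0.03,0,0,0],[-0.25,0.09,0,0,0],[-0.21,0.16,0,0,0],[-0.16,0.2,0,0,0],[-0.11,0.24,0,0,0],[-0.04,0.26,0,0,0],[0.03,0.27,0,0,0],[0,0,0,0,0]]]'
python3 - <<'E'
from h import *
im,p=cam("wrist");cv2.imwrite("pics/w2.png",im); print(sensors.get_obs()['ee_pos'])
E
```

```text
time: 4.2
ee_pos: [0.582, -0.0986, 0.1172]
tcp_rot: [179.9, -0.0, 24.6]
wrist_force: [-5.0, -2.7, 8.9]
opening: 0.0203
grasp_force: 40.6
time: 5.0
ee_pos: [0.5354, -0.1618, 0.1172]
tcp_rot: [180.0, -0.1, 24.6]
wrist_force: [-1.0, 4.2, 6.5]
opening: 0.02
grasp_force: 40.4
time: 5.8
ee_pos: [0.4856, -0.0983, 0.1172]
tcp_rot: [180.0, -0.1, 24.7]
wrist_force: [-7.1, 3.5, 9.5]
opening: 0.0196
grasp_force: 40.6
[ 0.48557037 -0.09857017  0.11719155]
```

View pics/w2.png

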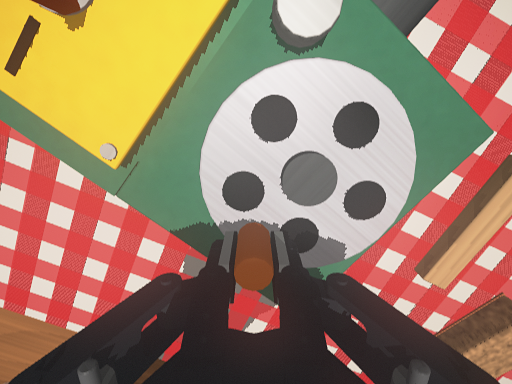

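The knob sits in the fingers at about (254,260), close to the mark. I release it, lift and check.

```bash
python3 -m jog '[[[0,0,0,0,0.6],[0,0,0,0,0.6],[0,0,0,0,0.6],[0,0,0.5,0,0.6],[0,0,0.7,0,0.6],[0,0,0.8,0,0.6],[0,0,0.8,0,0.6],[0,0,0,0,0.6]]]' && python3 -m jog '[[[0.5,0.5,0.4,0,1],[0.5,0.5,0.4,0,1],[0,0,0,0,1],[0,0,0,0,1]]]'
python3 - <<'E'
from h import *
im,p=cam("wrist");cv2.imwrite("pics/w3.png",im); print(sensors.get_obs()['ee_pos'])
for c in blobs(im,(5,170,100),(17,255,255),30): print("or",cv2.boundingRect(c))
for c in blobs(im,(0,170,90),(4,255,255),30)[:6]: print("red",cv2.boundingRect(c))
E
```

```text
time: 6.65
ee_pos: [0.4871, -0.0999, 0.2607]
tcp_rot: [179.7, -0.4, 24.6]
wrist_force: [0.8, -0.3, -0.9]
opening: 0.0515
grasp_force: 0.0
time: 7.05
ee_pos: [0.5361, -0.0492, 0.2946]
tcp_rot: [-180.0, 0.0, 24.7]
wrist_force: [-0.6, 0.7, -1.0]
opening: 0.0853
grasp_force: 0.0
[ 0.53550219 -0.04965161  0.29440321]
or (176, 84, 24, 40)
red (437, 201, 44, 54)
red (37, 1, 21, 27)
red (31, 38, 20, 24)
red (72, 18, 21, 25)
red (439, 35, 30, 31)
red (0, 15, 16, 35)
```

View pics/w3.png

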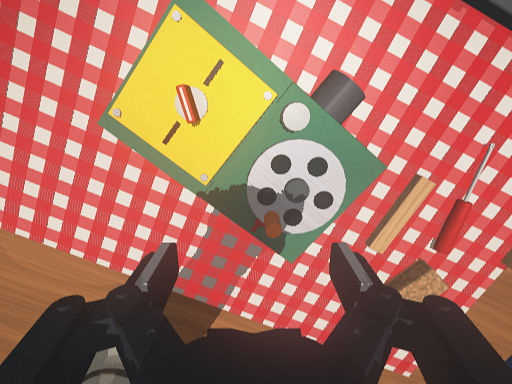

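The picture shows the shaded knob around (272,225), the hub at (296,190), the wing at (187,103) and the stripes at (213,72) and (172,133).

Run:
```python
from h import *
im=cv2.imread("pics/w3.png");_,p=cam("wrist")
a=lambda v:np.degrees(np.arctan2(v[1],v[0]))
for c in blobs(im,(3,120,50),(18,255,255),30):
    r=cv2.boundingRect(c)
    if abs(r[0]-262)<25 and abs(r[1]-215)<25:
        print(r); 
cv2.imwrite("pics/k3.png",np.hstack([cv2.resize(im[195:255,240:320],None,fx=5,fy=5,interpolation=2),cv2.resize(im[73:133,147:227],None,fx=5,fy=5,interpolation=2)])[:, :800])
print(panel(im,p,(187,103)))
s=[ray(p,*q,.095) for q in((213,72),(172,133))];print("stripes",s,a(s[0]-s[1]))
# disc ellipse -> hub
g=cv2.inRange(cv2.cvtColor(im,cv2.COLOR_BGR2HSV),(0,0,140),(180,45,255))
cs,_=cv2.findContours(g,cv2.RETR_EXTERNAL,cv2.CHAIN_APPROX_NONE)
c=max([c for c in cs if cv2.pointPolygonTest(c,(296,165),False)>0],key=len)
print(cv2.minEnclosingCircle(np.array([ray(p,*q[0],.104)[:2] for q in c],np.float32)), ray(p,296,190,.112))
for q in((263,90),): pass
```

```text
(264, 211, 18, 27)
((0.5757089257240295, 0.051838234066963196), (0.14818528294563293, 0.14831757545471191), 75.68341064453125)
stripes [array([0.6194074 , 0.04113589, 0.095     ]), array([0.53216563, 0.06187078, 0.095     ])] -13.369523275126346
((0.5337384343147278, -0.11251872032880783), 0.06606202572584152) [ 0.53414934 -0.11065643  0.112     ]
```

View pics/k3.png

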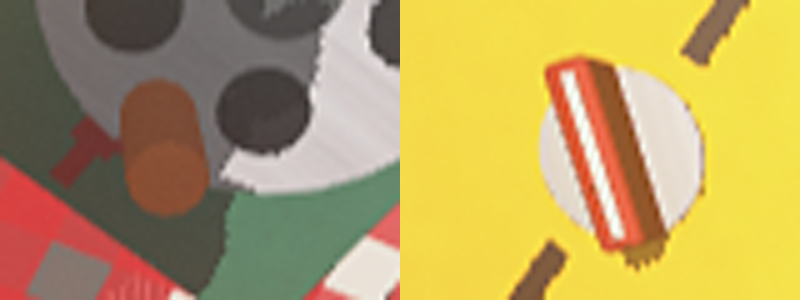

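Left crop: the knob top is at px (273.2,230.6) with the mark just beside it. Right crop: the white slot runs from px (180.6,88) to (190.4,121).

Run:
```python
from h import *
_,p=cam("wrist")
a=lambda v:np.degrees(np.arctan2(v[1],v[0]))
h=np.array([.5340,-.1122,0])
for q,z in(((273.2,230.6),.149),((271.6,216.5),.107)):
    k=ray(p,*q,z); print("knob",k,a(k-h),np.linalg.norm((k-h)[:2]))
A=ray(p,180.6,88,.125);B=ray(p,190.4,121,.125);print("wing",(A+B)/2,a(A-B),np.linalg.norm(A-B));print(sensors.get_obs()['ee_pos'],sensors.get_obs()['q'])
```

```text
knob [ 0.48534221 -0.09908393  0.149     ] 164.91406347667385 0.05039456501430303
knob [ 0.48534235 -0.09990857  0.107     ] 165.82306887722234 0.05018611171693352
wing [0.57439883 0.05108884 0.125     ] 37.59983593339427 0.035908752173412196
[ 0.53503716 -0.05004075  0.29459008] [-5.33795987e+00  5.27174305e+00  1.75459491e+01  1.02339983e+02
 -9.86906692e-03  1.50073112e+02]
```

Knob is at 165–165.8°, mark at about 165.9°, so the wheel is good. The wing is at (0.575, 0.051), 37.6°, which makes the fastener about 0.90 rad. Joint 6 would run past 180° with this wrist orientation, so I use the half-turn grasp: yaw +193°.

```bash
python3 -m jog '[[[0.1,0.25,0,1,1],[0.1,0.25,0,1,1],[0.1,0.25,0,1,1],[0.1,0.25,0,1,1],[0.1,0.25,0,1,1],[0.1,0.25,0,1,1],[0.1,0.25,0,1,1],[0.1,0.25,0,1,1]]]' && for i in 1 2 3; do python3 -m jog '[[[0,0,0,1,1],[0,0,0,1,1],[0,0,0,1,1],[0,0,0,1,1],[0,0,0,1,1],[0,0,0,1,1],[0,0,0,1,1],[0,0,0,1,1]]]' >/dev/null; done; python3 -m jog '[[[0,0,0,1,1],[0,0,0,1,1],[0,0,0,1,1],[0,0,0,1,1],[0,0,0,1,1],[0,0,0,1,1],[0,0,0,0.6,1],[0,0,0,0,1]]]'
python3 - <<'E'
from h import *
im,p=cam("wrist");o=sensors.get_obs();print(o['q'])
cv2.imwrite("pics/w4.png",im)
E
```

```text
time: 8.0
ee_pos: [0.5753, 0.0501, 0.295]
tcp_rot: [-180.0, 0.0, 64.8]
wrist_force: [0.3, 0.7, -0.7]
opening: 0.0853
grasp_force: 0.0
time: 11.2
ee_pos: [0.5752, 0.0497, 0.2951]
tcp_rot: [180.0, -0.0, -142.4]
wrist_force: [-0.4, 0.5, 0.0]
opening: 0.0852
grasp_force: 0.0
[ 4.95124967e+00  1.10064451e+01  2.40261540e+01  1.03034592e+02
 -2.73214045e-03 -3.25490901e+01]
```

View pics/w4.png

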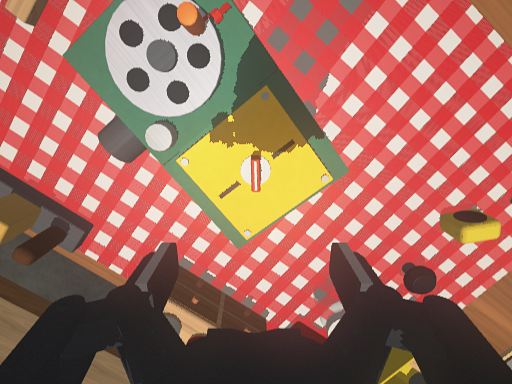

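Wing at (256,174), upright in the image, so it lines up with the tool x axis. The knob top at (188,13) is still beside the red mark. I go down with the fingers half open and grip.

```bash
python3 - <<'E'
from h import *
_,p=cam("wrist");print(ray(p,256,174,.125),ray(p,160,135,.102))
E
python3 -m jog '[[[0,0.03,-0.5,0,0.5],[0,0,-0.6,0,0.5],[0,0,-0.6,0,0.5],[0,0,-0.6,0,0.5],[0,0,-0.6,0,0.5],[0,0,-0.5,0,0.5],[0,0,-0.46,0,0.5],[0,0,0,0,0.5]]]' && python3 -m jog '[[[0,0,0,0,0],[0,0,0,0,0],[0,0,0,0,0],[0,0,0,0,0],[0,0,0,0,0],[0,0,0,0,0]]]' 40
```

```text
[0.57390124 0.05243151 0.125     ] [ 0.61163706 -0.06885699  0.102     ]
time: 12.1
ee_pos: [0.5737, 0.0516, 0.0989]
tcp_rot: [179.8, -0.3, -142.5]
wrist_force: [0.0, 0.2, 0.1]
opening: 0.043
grasp_force: 0.0
time: 12.7
ee_pos: [0.576, 0.0526, 0.1036]
tcp_rot: [180.0, 0.1, -142.4]
wrist_force: [-1.8, 3.8, 2.8]
opening: 0.01
grasp_force: 43.8
```

```bash
python3 -m jog '[[[0,0,0,-1,0],[0,0,0,-1,0],[0,0,0,-1,0],[0,0,0,-1,0],[0,0,0,-1,0],[0,0,0,-1,0],[0,0,0,-1,0],[0,0,0,-1,0]]]' && python3 -m jog '[[[0,0,0,-1,0],[0,0,0,-1,0],[0,0,0,-0.34,0],[0,0,0,0,0],[0,0,0,0,0]]]'
python3 - <<'E'
from h import *
im,p=cam("wrist");cv2.imwrite("pics/w5.png",im)
E
```

```text
time: 13.5
ee_pos: [0.5757, 0.0531, 0.1035]
tcp_rot: [179.9, 0.0, 177.5]
wrist_force: [-3.9, 7.4, 2.1]
opening: 0.0097
grasp_force: 43.8
time: 14.0
ee_pos: [0.5757, 0.0534, 0.1035]
tcp_rot: [179.9, 0.0, 166.0]
wrist_force: [-3.8, 8.2, 2.7]
opening: 0.0101
grasp_force: 43.8
```

View pics/w5.png

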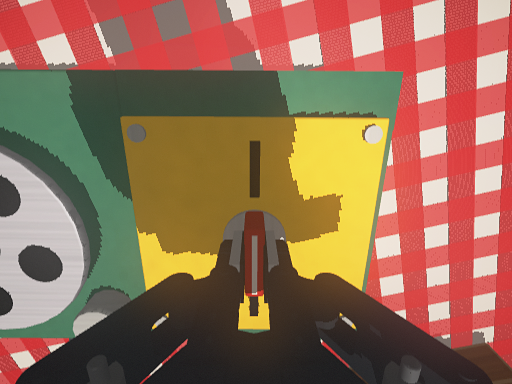

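The slot (255,265), the stripe (255,168) and the panel sides all line up in the image. I press down.

```bash
python3 -m jog '[[[0,0,-0.04,0,0],[0,0,-0.04,0,0],[0,0,-0.04,0,0],[0,0,-0.04,0,0],[0,0,-0.04,0,0],[0,0,0,0,0]]]' 60; python3 -c "
from workcell import sensors as s;o=s.get_obs();print(o['ee_pos'],o['wrist_force'])"
```

```text
time: 14.65
ee_pos: [0.5758, 0.0534, 0.0944]
tcp_rot: [179.8, 0.0, 166.0]
wrist_force: [-6.3, 8.1, 8.0]
opening: 0.0095
grasp_force: 65.4
[0.57576995 0.05335575 0.09436078] [-6.33586777  8.07722998  7.98250117]
```

```bash
python3 -m jog '[[[0,0,-0.03,0,0],[0,0,0,0,0],[0,0,0,0,0]]]'; python3 -m jog '[[[0,0,-0.03,0,0],[0,0,0,0,0],[0,0,0,0,0]]]'
```

```text
time: 14.95
ee_pos: [0.5758, 0.0534, 0.0941]
tcp_rot: [179.8, 0.1, 166.0]
wrist_force: [-9.9, 7.8, 17.3]
opening: 0.0095
grasp_force: 66.6
time: 15.25
ee_pos: [0.5759, 0.0534, 0.094]
tcp_rot: [179.8, 0.2, 166.0]
wrist_force: [-14.8, 7.6, 26.5]
opening: 0.0098
grasp_force: 68.0
```

Run:
```python
from h import *
im,p=cam("wrist");cv2.imwrite("pics/w6.png",np.vstack([cv2.imread("pics/w5.png")[60:340],im[60:340]]))
for i in (cv2.imread("pics/w5.png"),im):
    m=cv2.inRange(cv2.cvtColor(i,cv2.COLOR_BGR2HSV),(20,150,60),(34,255,255))
    ys=[np.where(m[r])[0] for r in(130,150,170)];print([(y.min(),y.max()) for y in ys])
    print(np.where(m[:,330])[0].min())
```

```text
[(np.int64(122), np.int64(387)), (np.int64(125), np.int64(384)), (np.int64(128), np.int64(380))]
117
[(np.int64(122), np.int64(387)), (np.int64(125), np.int64(384)), (np.int64(128), np.int64(380))]
117
```

View pics/w6.png

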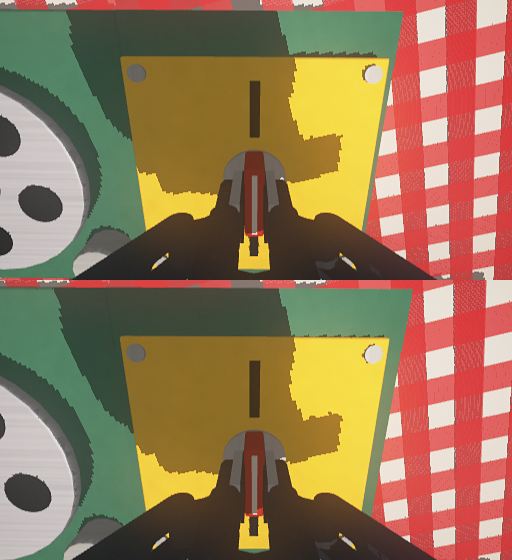

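The panel's image has not shifted relative to the gripper (edges at 122–387 in both), so it went down 9.5–10 mm with it onto a hard stop. It is home and held with about 26 N.

```bash
python3 -c "
from workcell import ticket;print(ticket.job_done())"
```

```text
the job is handed in; nothing more can be done
None
```

I turned the handwheel clockwise past the mark plus one full turn, with the knob back at the red mark; the fastener is in line with the stripes, the panel is pressed home and still held with about 26 N, and the job is handed in at about 15 s (no verdict was returned).

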